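Calibrate the pill counting scale

ROBOT

A 6-joint arm with a two-finger parallel gripper is mounted at the origin on the work surface. World frame = base frame: x ahead of the robot, y to its left, z up, the work surface at z = 0. Lengths are in m, angles in rad, forces in N, time in s.
With the tool pointing down it reaches from about 0.35 to 0.85 m from the base axis. Payload 8.1 kg.
Tool frame: the origin (TCP) lies at the centre of the arm's flange, where the gripper is bolted on; the fingertips stand 186 mm ahead of it and the grasp point (between the pads) lies 167 mm ahead of it; z points along the fingers, y is the line along which they close (so a half turn about z gives the same grasp; the last joint's range is limited). The gripper opens to 93 mm and grips with 3 to 60 N. Pads are 15 mm wide; open, the fingers measure 128 mm over their backs; the gripper's body (75 mm by 188 mm) begins 65 mm behind the grasp point.
Start: joints at [-1.363, 0.13, 1.488, -0, 1.523, -0.085], TCP at [0.173, -0.574, 0.405] pointing down, gripper open.
Joint ranges: [-2.96, 2.96], [-0.89, 2.26], [0.02, 2.5], [-1.34, 4.48], [0, 2.73], [-2.66, 2.66]. Speed limits (rad/s): [2.39, 2.39, 2.79, 3.14, 3.14, 3.14].

INTERFACE

Orientations are given as a rotation vector (axis times angle).
In Python, from plant import robot gives the robot as it stands.
- The arm moves only by the tool apply_moves, never from a script. Its argument "series" is a list of rows, each a list of 2 entries, a list of its own where there are three numbers: the shift along the tool's x, y, z in mm, then the turn, a rotation vector about the tool's x, y, z in rad. A call has 1 to 12 rows; each row shifts and turns the commanded pose from where the row before left it, along the tool's axes as they then stand; what a row does not reach is not made up. A row lasts 1/12 s, in which the tool goes at most 41.7 mm and 7.16 degrees, less where a joint would pass 70% of its speed; a pose out of reach is approached as far as the arm can. A call is refused whole if a number of a shift passes 41.7 or a number of a turn 0.125, either way. A call with a gripper value outside its range is refused whole. "claw" is the opening, from 0 (shut) to 1 (fully open), set as the call begins (left out, the last holds). The fingers move at their own pace and stop on an object; "newtons" is the grip in N (left out, the last holds). Time passes only in rows, so rows that do not move let the fingers close. It gives the time, the measured TCP pose, the force, the opening and the grip force at its end, in the units of the state.
- robot.read_state(): the state, without advancing time (a new reading comes with each control period).
- robot.read_camera(name): name is "side" or "top" or "wrist"; returns (picture, depth): 480x640x3 uint8, blue, green, red; 480x640 float32, m along the optical axis (not along the pixel's ray), 0 where there is no reading.
- robot.calibration(name): a dict with "fx", "fy", "cx", "cy" (pixels), "extrinsics" (4x4, takes a point from world to camera coordinates). Camera axes: x right, y down, z forward; pixel columns grow to the right and rows downward; lengths in m; the calibration is good to about 2 mm. A picture is of the moment at which its call begins: read the wrist's pose just before it. calibration takes no time and is no camera call; for the wrist camera it gives the pose at the moment of the call.
- robot.close_job(): hands the job in; it is judged then, once.
The state is a dict: "t": time; "q": joint angles; "dq": joint speeds; "joint_torque": joint torques, N m; "tool_pos": TCP position; "orientation": TCP orientation; "force": force on the tool from outside, world axes, zero at the start; "wrist_torque": the same for the moment, N m; "opening": finger opening in m; "gripper_force": force on a finger pad.
Only numpy, scipy, OpenCV 4.12 (cv2) and the standard library are available. Lean on these libraries where they do the work, as an engineer would, in place of code of your own. Each camera call takes 0.05 s, during which the arm holds its last target. There are 200 camera calls.

TASK

Calibrate the counting scale with the sample pills: tip all four pill balls out of the white beaker into the scale's steel pan, and stand the empty beaker upright again on its black coaster and let go of it. Then take the orange stylus from its stand, reach its tip through the yellow-ringed hole in the console and press the recessed red button fully down; finish while still gripping the stylus and holding the button down. Leave the amber bottle, the jar, the short blue cup and the carton where they stand.

Things in the scene. Friction and masses are not known exactly. Their poses are not given: they have to be found in the camera images.
- beaker: The white plastic medicine beaker, an open straight round cup: 60 mm outside diameter at the rim (58 at the foot), 80 mm tall, wall 3 mm, floor 5 mm thick, about 60 g. Starts standing upright on the coaster. Origin at the centre of its underside, z axis up towards its mouth.
- coaster: The fixed black rubber disc, 100 mm diameter, 4 mm thick, lying on the blue surface; the beaker starts on it. Origin at the centre of its underside (z = 0). Coaster and stylus stand may change sides.
- pill0_center (a point): Centre of one of the four hard brown-orange pill balls (22 mm diameter, about 10 g) that start in the beaker. They roll easily.
- pill1_center (a point): Centre of one of the four hard brown-orange pill balls (22 mm diameter, about 10 g) that start in the beaker. They roll easily.
- pill2_center (a point): Centre of one of the four hard brown-orange pill balls (22 mm diameter, about 10 g) that start in the beaker. They roll easily.
- pill3_center (a point): Centre of one of the four hard brown-orange pill balls (22 mm diameter, about 10 g) that start in the beaker. They roll easily.
- scale: The fixed white counting scale, its pan rim 90 mm above the work surface. Origin on the work surface under the centre of its pan; its -x side is the low console (70 mm in x, 190 mm in y, centred 130 mm in -x of the origin, grey top face 70 mm above the work surface), its rear part is the pan. Its yaw varies by up to about 0.3 rad.
- pan_floor (a point): Centre of the floor of the scale's open square steel pan, 50 mm above the work surface. The pan is 182 by 182 mm inside, its sides 4 mm thick with the rim 40 mm above its floor. Axes along those of the scale.
- hole (a point): Centre of the mouth of the round vertical aperture in the console's grey top, 70 mm above the work surface, marked with a yellow ring. 18 mm diameter through an 8 mm thick plate, too small for a finger of the gripper. The red button's flat face (24 mm diameter) lies straight below it, 28 mm under the top face.
- cal_button (a joint): The recessed red calibration button under the aperture: 0 = up, 0.005 m = fully down (moves straight down). Spring: starts to move at 2 N, fully down at 6 N, then a hard stop; it comes up when let go.
- stylus: The stylus, about 35 g, standing upright, tip down, in its stand. Origin at the end of its tip, z axis up along it. 140 mm long: steel tip rod 7 mm diameter from 0 to 60 mm, an orange flange 22 mm diameter from 60 to 66 mm, then a round orange handle 14 mm diameter from 66 to 140 mm. It may lean by up to 3 degrees in the stand.
- stand: The fixed black stylus stand, 70 by 70 mm, 65 mm tall, with a 12 mm vertical hole in the middle of its top; the flange of the stylus rests on the top. Origin at the centre of its underside.
- amber_bottle: Bystander: amber bottle, 44 mm diameter, 100 mm tall. Origin at the centre of its underside.
- carton: Bystander: paper carton, 50 x 90 x 45 mm tall. Origin at the centre of its underside.
- jar: Bystander: white jar with a blue label, 52 mm diameter, 65 mm tall. Origin at the centre of its underside.
- short_cup: Bystander: short blue cup, 52 mm rim diameter, 34 mm tall. Origin at the centre of its underside.
There are look-alikes about, which are no part of the job. Leave any turquoise look-alike of the beaker alone.

How it is judged:
By the outcome, as a careful person would: the job done as asked, in the order asked, and still so for the second after the job is handed in, while the arm keeps its last pose, push and grip.
It also fails if it takes over 72 s, if anything falls off the work surface, if the arm or the gripper's body presses on something with over 40 N, if the wrist force passes 120 N, or if a joint passes its speed limit or range.

## Working session

There is one attempt and no reset: what is moved stays moved. The work goes in short steps, Python scripts to look and compute and a tool call to move; the robot and the scene stay as the last step left them, time stands still between calls to the robot, and variables do not carry over. Pictures are saved under pics/ and viewed, at most 10 in all, crops included, and the job is handed in when it is done.

Besides the shell and the picture viewer there is one more tool, called after "Call:" as name(argument=value, ...) on one line, values as JSON. apply_moves: Moves the arm, as the interface text tells. Its arguments: {"type":"object","properties":{"series":{"type":"array"},"claw":{"type":"number"},"newtons":{"type":"number"}},"required":["series"]}

```bash
ls; mkdir -p pics; cat > h.py <<'E'
import numpy as np, cv2
from plant import robot
from scipy.spatial.transform import Rotation as R
def shot(n,f=None):
    im,d=robot.read_camera(n); c=robot.calibration(n)
    if f: cv2.imwrite(f,im)
    np.savez('/tmp/%s.npz'%n,im=im,d=d,K=np.array([c['fx'],c['fy'],c['cx'],c['cy']]),E=np.array(c['extrinsics']))
    return load(n)
def load(n):
    z=np.load('/tmp/%s.npz'%n); im,d,K,E=z['im'],z['d'],z['K'],z['E']
    v,u=np.mgrid[:480,:640]
    P=np.stack([(u-K[2])/K[0]*d,(v-K[3])/K[1]*d,d],-1)
    W=(P-E[:3,3])@E[:3,:3]
    W[d==0]=np.nan
    return im,d,W,K,E
E
python3 - <<'E'
from h import *
a=shot('top','pics/top1.png');b=shot('side','pics/side1.png')
for z in(a,b): print(np.round(z[4],3).tolist(),z[3])
s=robot.read_state();print(s)
E
```

```text
pics
[[-0.012, -1.0, 0.009, 0.018], [-0.999, 0.011, -0.036, 0.515], [0.036, -0.01, -0.999, 1.218], [0.0, 0.0, 0.0, 1.0]] [438.77399446 438.77399446 316.36952319 236.01760625]
[[-0.738, -0.675, 0.009, 0.379], [-0.399, 0.426, -0.812, 0.27], [0.545, -0.603, -0.583, 1.351], [0.0, 0.0, 0.0, 1.0]] [610.43900528 610.43900528 322.87310435 240.04462404]
{'t': 0.1, 'q': array([-1.36341872e+00,  1.31080172e-01,  1.48918348e+00,  1.69627785e-05,
        1.52302307e+00, -8.54047816e-02]), 'dq': array([-0.00169613, -0.0026481 , -0.00187138, -0.00107091, -0.00165985,
        0.00068855]), 'joint_torque': array([ 2.27079639e-03, -5.61341071e+01, -4.93095446e+01,  7.71235256e-02,
        2.92009965e-02, -6.45594741e-05]), 'tool_pos': array([ 0.17314789, -0.57424976,  0.40378817]), 'orientation': array([-3.10631629e+00, -4.58012534e-01,  1.35549315e-04]), 'force': array([-0.25182784,  0.07166971,  0.29788361]), 'wrist_torque': array([ 0.01752358, -0.02118166, -0.00429676]), 'gripper_force': 0.0, 'opening': 0.09305679005144495}
```

View pics/top1.png

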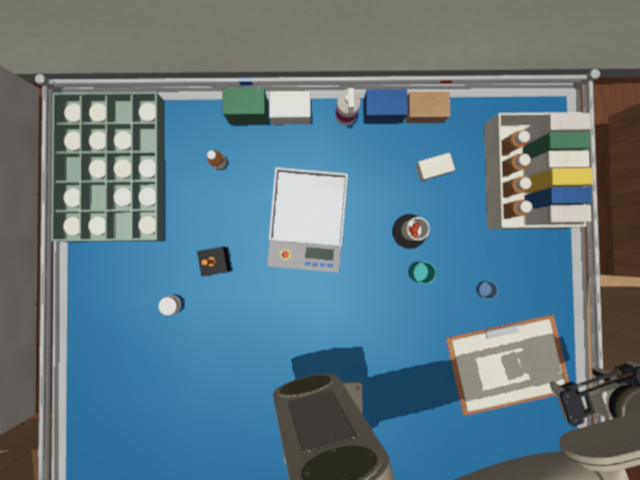

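View pics/side1.png

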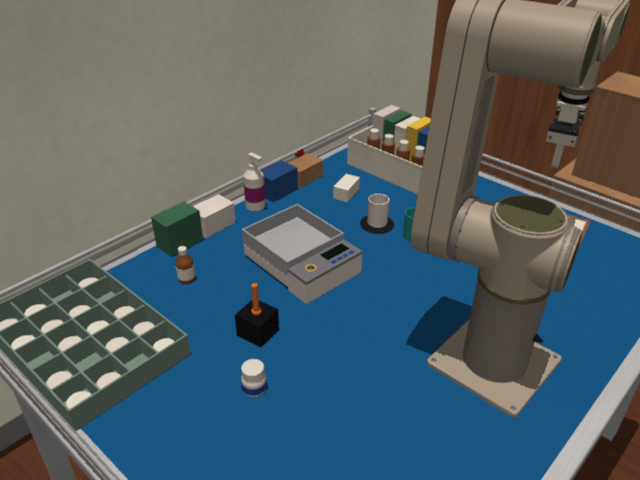

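The top view shows the scale at (308,220), with its yellow-ringed hole at (286,255). The white beaker with orange balls stands on the black coaster at (415,229), and the turquoise look-alike is at (422,272). The stand with the stylus is at (213,261), amber bottle (216,158), jar (170,305), short cup (487,290), carton (435,166). The beaker candidates are (415,229) and (422,272). The white one with the balls on the black disc fits the description, so I'll check it in a crop and measure.

```bash
python3 - <<'E'
from h import *
im,d,W,K,E=load('top')
cv2.imwrite('pics/crop1.png',np.hstack([cv2.resize(im[200:300,370:470],(400,400),interpolation=2),cv2.resize(im[210:310,190:290],(400,400),interpolation=2)]))
hsv=cv2.cvtColor(im,cv2.COLOR_BGR2HSV)
x,y,z=W[...,0],W[...,1],W[...,2]
def box(r0,r1,c0,c1):
    m=np.zeros(im.shape[:2],bool);m[r0:r1,c0:c1]=1;return m
def rep(n,m):
    p=W[m];(cx,cy),r=cv2.minEnclosingCircle(p[:,:2].astype(np.float32));print(n,len(p),'med',np.nanmedian(p,0).round(4),'circ',round(cx,4),round(cy,4),round(r,4), 'z',np.nanpercentile(p[:,2],[5,95]).round(3))
rep('beaker rim',box(205,255,390,440)&(z>.072)&(z<.1))
rep('tur rim',box(255,295,400,445)&(z>.06)&(z<.12))
rep('cup',box(275,305,470,505)&(z>.02))
rep('bottle',box(140,175,200,235)&(z>.03))
rep('jar',box(285,325,150,190)&(z>.05))
rep('carton',box(145,185,410,460)&(z>.035))
dark=(hsv[...,2]<45)
rep('coaster',box(205,255,390,440)&dark&(z<.012))
m=box(240,285,190,240)&(z>.055)&(z<.072)&dark
rep('stand',m);p=W[m][:,:2].astype(np.float32)*1000
print('stand rect',cv2.minAreaRect(p))
rep('stylus top',box(235,290,190,240)&(z>.1))
rep('flange/handle',box(235,290,190,240)&(z>.066)&(hsv[...,0]<20)&(hsv[...,1]>150))
# scale
m=box(155,255,255,360)&(z>.08)&(z<.1);print('pan rim',m.sum(),cv2.minAreaRect(W[m][:,:2].astype(np.float32)*1000))
m=box(235,285,255,360)&(z>.06)&(z<.078);print('console',cv2.minAreaRect(W[m][:,:2].astype(np.float32)*1000),np.nanmedian(z[m]))
m=box(240,270,270,300)&(hsv[...,0]>18)&(hsv[...,0]<35)&(hsv[...,1]>120);rep('ring',m)
m=box(180,230,285,335);rep('panfloor',m)
im,d,W,K,E=load('side');hsv=cv2.cvtColor(im,cv2.COLOR_BGR2HSV);z=W[...,2]
orange=(hsv[...,0]<15)&(hsv[...,1]>180)&(hsv[...,2]>100)
for a,b in((.07,.09),(.09,.11),(.11,.13),(.13,.15)):
    m=box(275,320,240,275)&orange&(z>a)&(z<b)
    if m.sum()>2: rep('stylus side %.2f'%a,m)
rep('beaker side',box(190,232,362,392)&(z>.02)&(z<.082)&(hsv[...,1]<60))
E
```

```text
beaker rim 118 med [ 0.5306 -0.2589  0.0826] circ 0.5283 -0.2555 0.0306 z [0.073 0.086]
tur rim 147 med [ 0.4118 -0.279   0.0774] circ 0.4129 -0.2719 0.03 z [0.062 0.083]
cup 126 med [ 0.3587 -0.4664  0.0314] circ 0.3608 -0.4564 0.0264 z [0.022 0.037]
bottle 252 med [0.7204 0.277  0.0703] circ 0.7243 0.283 0.0221 z [0.04  0.101]
jar 262 med [0.3326 0.4072 0.0648] circ 0.3305 0.4092 0.0246 z [0.058 0.068]
carton 616 med [ 0.7021 -0.3178  0.0446] circ 0.7017 -0.3192 0.0499 z [0.04  0.048]
coaster 296 med [ 0.5131 -0.2275  0.0038] circ 0.5265 -0.2493 0.0459 z [0.    0.008]
stand 18 med [0.451  0.2564 0.062 ] circ 0.4549 0.2577 0.0301 z [0.056 0.064]
stand rect ((455.00653076171875, 257.3100280761719), (59.910789489746094, 1.1027305126190186), 9.799980163574219)
stylus top 46 med [0.4492 0.2875 0.1404] circ 0.4487 0.2912 0.007 z [0.101 0.147]
flange/handle 62 med [0.4502 0.2866 0.1016] circ 0.4505 0.2967 0.0157 z [0.068 0.146]
pan rim 523 ((589.6950073242188, 33.488616943359375), (190.3661651611328, 190.2567138671875), 84.453857421875)
console ((474.3583679199219, 44.893699645996094), (190.55291748046875, 98.9148941040039), 84.79499053955078) 0.0702447376221044
ring 1 med [0.4608 0.0897 0.0428] circ 0.4608 0.0897 0.0001 z [0.043 0.043]
panfloor 2500 med [0.5997 0.0291 0.0497] circ 0.5998 0.0295 0.0942 z [0.046 0.054]
stylus side 0.07 43 med [0.446  0.298  0.0762] circ 0.4485 0.2965 0.0107 z [0.07  0.087]
stylus side 0.09 37 med [0.4464 0.2989 0.0994] circ 0.4466 0.2981 0.006 z [0.091 0.108]
stylus side 0.11 34 med [0.4459 0.2979 0.1196] circ 0.4453 0.2977 0.0066 z [0.111 0.128]
stylus side 0.13 35 med [0.4466 0.2968 0.1419] circ 0.4504 0.2971 0.0088 z [0.134 0.146]
beaker side 510 med [ 0.5235 -0.237   0.0595] circ 0.5279 -0.2543 0.0367 z [0.025 0.08 ]
```

View pics/crop1.png

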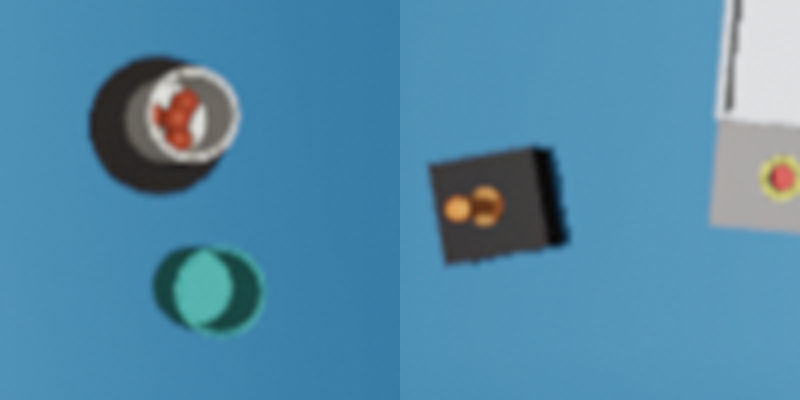

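The crop confirms it: the beaker with the brown-orange balls on the black disc is at top pixel (415,229), and the turquoise cup is empty with no coaster. The ring is at about (285,254). Next is the planning helper and the first approach.

```bash
cat >> h.py <<'E'
from scipy.linalg import logm,expm
def pose(G,az,th):
    y=np.array([np.cos(az),np.sin(az),0]);l=np.array([-y[1],y[0],0]);z=np.sin(th)*l-np.cos(th)*np.array([0,0,1.])
    T=np.eye(4);T[:3,:3]=np.stack([np.cross(y,z),y,z],1);T[:3,3]=np.array(G)-.167*z;return T
def cur():
    s=robot.read_state();T=np.eye(4);T[:3,:3]=R.from_rotvec(s['orientation']).as_matrix();T[:3,3]=s['tool_pos'];return T
def row(v,w):
    T=np.eye(4);T[:3,:3]=R.from_rotvec(w).as_matrix();T[:3,3]=np.array(v)/1000;return T
def plan(T0,T1,n):
    "n identical rows (shift mm, turn) taking T0 to T1, rounded; returns reached pose"
    D=np.linalg.inv(T0)@T1; w=R.from_matrix(D[:3,:3]).as_rotvec().round(6)
    L=np.real(logm(D))/n
    r=R.from_matrix(expm(L)[:3,:3]).as_rotvec().round(3); v=(expm(L)[:3,3]*1000).round(1)
    T=T0.copy();lo=9
    for _ in range(n): T=T@row(v,r);lo=min(lo,T[2,3])
    g=lambda T:(T[:3,3]+.167*T[:3,2]).round(4)
    print(n,'x',[v.tolist(),r.tolist()],'-> grasp',g(T),'want',g(T1),'rot err',round(float(np.linalg.norm(R.from_matrix(T[:3,:3].T@T1[:3,:3]).as_rotvec())),4),'minTCPz',round(lo,3))
    return T
E
python3 - <<'E'
from h import *
print([a for a in dir(robot) if a[0]!='_'])
im,d,W,K,E=load('top')
def at(u,v,z):
    r=np.array([(u-K[2])/K[0],(v-K[3])/K[1],1])@E[:3,:3];c=-E[:3,3]@E[:3,:3];return (c+r*(z-c[2])/r[2]).round(4)
print('coaster',at(409.75,231.2,.004),'ring',at(190+779/8+0,254.3,.07),at(190+382/4+190/2-95,254,.07))
print('ring crop px (781-400)/4+190',at(190+381/4,210+177/4,.07),'styl top',at(190+57/4,210+209/4,.145))
G=np.array([.528,-.2552,.060])
T=plan(cur(),pose(G+[0,0,.12],-.45,-.35),11)
plan(T,pose(G,-.45,-.35),5)
E
```

```text
['IKError', 'calibration', 'close_job', 'read_camera', 'read_state']
coaster [ 0.5261 -0.2514  0.004 ] ring [0.4656 0.0898 0.07  ] [0.4664 0.0948 0.07  ]
ring crop px (781-400)/4+190 [0.4658 0.0955 0.07  ] styl top [0.4487 0.2915 0.145 ]
11 x [[49.9, -5.5, -1.9], [-0.013, -0.03, -0.074]] -> grasp [ 0.5282 -0.2553  0.18  ] want [ 0.528  -0.2552  0.18  ] rot err 0.0061 minTCPz 0.337
5 x [[8.3, -0.1, 22.5], [-0.001, -0.0, -0.001]] -> grasp [ 0.5287 -0.2549  0.0601] want [ 0.528  -0.2552  0.06  ] rot err 0.0022 minTCPz 0.217
```

Call:
apply_moves(series=[[[34.3,-3.8,-1.3],[-0.009,-0.021,-0.051]],[[34.3,-3.8,-1.3],[-0.009,-0.021,-0.051]],[[34.3,-3.8,-1.3],[-0.009,-0.021,-0.051]],[[34.3,-3.8,-1.3],[-0.009,-0.021,-0.051]],[[34.3,-3.8,-1.3],[-0.009,-0.021,-0.051]],[[34.3,-3.8,-1.3],[-0.009,-0.021,-0.051]],[[34.3,-3.8,-1.3],[-0.009,-0.021,-0.051]],[[34.3,-3.8,-1.3],[-0.009,-0.021,-0.051]],[[34.3,-3.8,-1.3],[-0.009,-0.021,-0.051]],[[34.3,-3.8,-1.3],[-0.009,-0.021,-0.051]],[[34.3,-3.8,-1.3],[-0.009,-0.021,-0.051]],[[34.3,-3.8,-1.3],[-0.009,-0.021,-0.051]]], claw=1)

```text
t: 1.1
tool_pos: [0.4885, -0.3173, 0.3687]
orientation: [2.676, 1.311, -0.346]
force: [-0.2, -0.6, -0.2]
opening: 0.0929
gripper_force: 0.0
```

```bash
python3 - <<'E'
from h import *
s=robot.read_state();print(s['t'],s['q'].round(3),s['tool_pos'].round(4))
G=np.array([.528,-.2552,.060])
plan(cur(),pose(G+[0,0,.11],-.45,-.35),5)
E
```

```text
1.1 [-0.576  0.111  1.588 -0.273  1.444  0.118] [ 0.4885 -0.3173  0.3687]
5 x [[27.4, -1.7, 0.2], [-0.008, -0.015, -0.041]] -> grasp [ 0.5281 -0.255   0.1699] want [ 0.528  -0.2552  0.17  ] rot err 0.0029 minTCPz 0.327
```

Call:
apply_moves(series=[[[27.4,-1.7,0.2],[-0.008,-0.015,-0.041]],[[27.4,-1.7,0.2],[-0.008,-0.015,-0.041]],[[27.4,-1.7,0.2],[-0.008,-0.015,-0.041]],[[27.4,-1.7,0.2],[-0.008,-0.015,-0.041]],[[27.4,-1.7,0.2],[-0.008,-0.015,-0.041]],[[0,0,0],[0,0,0]],[[0,0,0],[0,0,0]]])

```text
t: 1.68
tool_pos: [0.5521, -0.2038, 0.3262]
orientation: [2.478, 1.557, -0.435]
force: [0.6, 0.4, 1.1]
opening: 0.0929
gripper_force: 0.0
```

```bash
python3 - <<'E'
from h import *
s=robot.read_state();print(s['t'],s['q'].round(3),s['tool_pos'].round(4))
G=np.array([.528,-.2552,.060])
T=cur();print((T[:3,3]+.167*T[:3,2]).round(4))
plan(T,pose(G,-.45,-.35),5)
im,d,W,K,E=shot('wrist','pics/w1.png')
E
```

```text
1.6833 [-0.331  0.184  1.595 -0.349  1.415  0.182] [ 0.5521 -0.2038  0.3262]
[ 0.5273 -0.255   0.1691]
5 x [[7.6, 0.1, 20.5], [-0.0, -0.001, 0.0]] -> grasp [ 0.5277 -0.2552  0.0601] want [ 0.528  -0.2552  0.06  ] rot err 0.0024 minTCPz 0.217
```

View pics/w1.png

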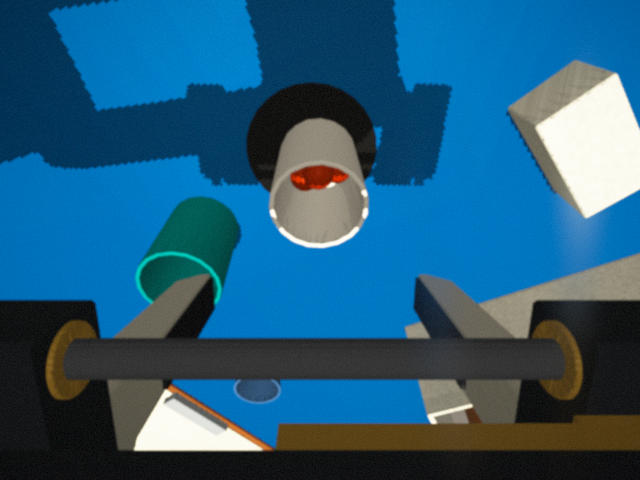

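The wrist view shows the beaker rim centred between the fingers at (319,204), and the turquoise cup clear to the left at (188,270). I'll descend now.

Call:
apply_moves(series=[[[7.6,0.1,20.5],[0,-0.001,0]],[[7.6,0.1,20.5],[0,-0.001,0]],[[7.6,0.1,20.5],[0,-0.001,0]],[[7.6,0.1,20.5],[0,-0.001,0]],[[7.6,0.1,20.5],[0,-0.001,0]],[[0,0,0],[0,0,0]],[[0,0,0],[0,0,0]]])

```text
t: 2.32
tool_pos: [0.552, -0.2059, 0.2176]
orientation: [2.478, 1.55, -0.442]
force: [0.1, 0.9, 0.7]
opening: 0.0929
gripper_force: 0.0
```

Call:
apply_moves(series=[[[0,0,0],[0,0,0]],[[0,0,0],[0,0,0]],[[0,0,0],[0,0,0]],[[0,0,0],[0,0,0]],[[0,0,0],[0,0,0]],[[0,0,0],[0,0,0]]], claw=0.5, newtons=20)

```text
t: 2.82
tool_pos: [0.5532, -0.2049, 0.2188]
orientation: [2.475, 1.55, -0.438]
force: [1.9, -0.7, 1.7]
opening: 0.0585
gripper_force: 19.9
```

```bash
python3 - <<'E'
from h import *
s=robot.read_state();print(s['t'],s['q'].round(3),s['opening'],s['gripper_force'],s['force'].round(1))
T=cur();print((T[:3,3]+.167*T[:3,2]).round(4))
np.save('/tmp/grasp.npy',T)
E
```

```text
2.8167 [-0.331  0.306  1.664 -0.371  1.236  0.255] 0.058544727824686144 19.929546877760913 [ 1.9 -0.7  1.7]
[ 0.5285 -0.2569  0.0621]
```

```bash
python3 - <<'E'
from h import *
T=cur()
C=np.array([.5936,.0733,0])
A=plan(T,pose([.5285,-.2569,.225],-.45,-.35),6)
B=plan(A,pose(C+[0,0,.225],-.097,-.35),12)
D=plan(B,pose(C+[0,0,.175],-.097,.75),11)
E_=plan(D,pose(C+[0,0,.170],-.097,1.55),12)
E
```

```text
6 x [[-9.4, 0.1, -25.5], [0.0, 0.0, -0.0]] -> grasp [ 0.5285 -0.2572  0.2251] want [ 0.5285 -0.2569  0.225 ] rot err 0.0035 minTCPz 0.246
12 x [[26.3, -4.3, -9.6], [-0.01, 0.0, -0.028]] -> grasp [0.5933 0.0725 0.2244] want [0.5936 0.0733 0.225 ] rot err 0.0035 minTCPz 0.381
11 x [[-17.3, 0.0, 5.5], [-0.0, 0.1, 0.0]] -> grasp [0.5933 0.0732 0.1752] want [0.5936 0.0733 0.175 ] rot err 0.0035 minTCPz 0.298
12 x [[-11.5, -0.0, 0.6], [-0.0, 0.067, 0.0]] -> grasp [0.5934 0.0739 0.1707] want [0.5936 0.0733 0.17  ] rot err 0.0033 minTCPz 0.174
```

Call:
apply_moves(series=[[[-4.7,0.1,-12.7],[0,0,0]],[[-9.4,0.1,-25.5],[0,0,0]],[[-9.4,0.1,-25.5],[0,0,0]],[[-9.4,0.1,-25.5],[0,0,0]],[[-9.4,0.1,-25.5],[0,0,0]],[[-9.4,0.1,-25.5],[0,0,0]],[[-4.7,0.1,-12.7],[0,0,0]]])

```text
t: 3.4
tool_pos: [0.5536, -0.2054, 0.3864]
orientation: [2.473, 1.548, -0.433]
force: [0.7, -0.4, -0.5]
opening: 0.0583
gripper_force: 19.9
```

Call:
apply_moves(series=[[[26.3,-4.3,-9.6],[-0.01,0,-0.028]],[[26.3,-4.3,-9.6],[-0.01,0,-0.028]],[[26.3,-4.3,-9.6],[-0.01,0,-0.028]],[[26.3,-4.3,-9.6],[-0.01,0,-0.028]],[[26.3,-4.3,-9.6],[-0.01,0,-0.028]],[[26.3,-4.3,-9.6],[-0.01,0,-0.028]],[[26.3,-4.3,-9.6],[-0.01,0,-0.028]],[[26.3,-4.3,-9.6],[-0.01,0,-0.028]],[[26.3,-4.3,-9.6],[-0.01,0,-0.028]],[[26.3,-4.3,-9.6],[-0.01,0,-0.028]],[[26.3,-4.3,-9.6],[-0.01,0,-0.028]],[[26.3,-4.3,-9.6],[-0.01,0,-0.028]]])

```text
t: 4.4
tool_pos: [0.5985, 0.1311, 0.3803]
orientation: [2.13, 1.941, -0.381]
force: [0.6, 0.4, -0.2]
opening: 0.0585
gripper_force: 19.9
```

```bash
python3 - <<'E'
from h import *
s=robot.read_state();print(s['t'],s['q'].round(3),s['opening'],s['gripper_force'])
C=np.array([.5936,.0733,0])
D=plan(cur(),pose(C+[0,0,.175],-.097,.75),12)
plan(D,pose(C+[0,0,.170],-.097,1.55),12)
E
```

```text
4.4 [ 0.234  0.245  1.425 -0.332  1.59   0.34 ] 0.05845909452774573 19.9148991048105
12 x [[-16.0, 0.0, 4.9], [-0.0, 0.092, 0.0]] -> grasp [0.5927 0.0738 0.1751] want [0.5936 0.0733 0.175 ] rot err 0.005 minTCPz 0.297
12 x [[-11.5, 0.0, 0.5], [-0.0, 0.066, -0.0]] -> grasp [0.5926 0.0727 0.1693] want [0.5936 0.0733 0.17  ] rot err 0.0075 minTCPz 0.174
```

Call:
apply_moves(series=[[[-16,0,4.9],[0,0.092,0]],[[-16,0,4.9],[0,0.092,0]],[[-16,0,4.9],[0,0.092,0]],[[-16,0,4.9],[0,0.092,0]],[[-16,0,4.9],[0,0.092,0]],[[-16,0,4.9],[0,0.092,0]],[[-16,0,4.9],[0,0.092,0]],[[-16,0,4.9],[0,0.092,0]],[[-16,0,4.9],[0,0.092,0]],[[-16,0,4.9],[0,0.092,0]],[[-16,0,4.9],[0,0.092,0]],[[-16,0,4.9],[0,0.092,0]]])

```text
t: 5.4
tool_pos: [0.5824, -0.0422, 0.2974]
orientation: [-1.874, -1.704, -0.745]
force: [0.1, 0.3, -2.2]
opening: 0.0588
gripper_force: 19.9
```

```bash
python3 - <<'E'
from h import *
s=robot.read_state();print(s['t'],s['q'].round(3),s['opening'],s['gripper_force'])
C=np.array([.5936,.0733,0])
plan(cur(),pose(C+[0,0,.165],-.097,1.5),12)
E
```

```text
5.4 [-0.381  0.248  1.656  0.72   1.515 -0.432] 0.058788967149815956 19.90244978560895
12 x [[-11.1, -0.0, 0.9], [-0.0, 0.062, 0.0]] -> grasp [0.5935 0.0738 0.1649] want [0.5936 0.0733 0.165 ] rot err 0.0018 minTCPz 0.177
```

Call:
apply_moves(series=[[[-11.1,0,0.9],[0,0.062,0]],[[-11.1,0,0.9],[0,0.062,0]],[[-11.1,0,0.9],[0,0.062,0]],[[-11.1,0,0.9],[0,0.062,0]],[[-11.1,0,0.9],[0,0.062,0]],[[-11.1,0,0.9],[0,0.062,0]],[[-11.1,0,0.9],[0,0.062,0]],[[-5.5,0,0.4],[0,0.031,0]],[[-5.5,0,0.4],[0,0.031,0]],[[-5.5,0,0.4],[0,0.031,0]],[[-5.5,0,0.4],[0,0.031,0]],[[-5.5,0,0.4],[0,0.031,0]]])

```text
t: 6.4
tool_pos: [0.5781, -0.0884, 0.2049]
orientation: [-1.452, -1.321, -1.154]
force: [-0.3, -1.0, -1.1]
opening: 0.0583
gripper_force: 19.9
```

Call:
apply_moves(series=[[[-5.5,0,0.4],[0,0.031,0]],[[-5.5,0,0.4],[0,0.031,0]],[[-5.5,0,0.4],[0,0.031,0]],[[-5.5,0,0.4],[0,0.031,0]],[[-5.5,0,0.4],[0,0.031,0]],[[0,0,0],[0,0,0]],[[0,0,0],[0,0,0]],[[0,0,0],[0,0,0]],[[0,0,0],[0,0,0]],[[0,0,0],[0,0,0]],[[0,0,0],[0,0,0]],[[0,0,0],[0,0,0]]])

```text
t: 7.4
tool_pos: [0.5777, -0.091, 0.1777]
orientation: [-1.337, -1.215, -1.239]
force: [0.0, 0.6, -0.9]
opening: 0.0583
gripper_force: 19.9
```

```bash
python3 - <<'E'
from h import *
s=robot.read_state();print(s['t'],s['q'].round(3),s['opening'],s['gripper_force'])
T=cur();print((T[:3,3]+.167*T[:3,2]).round(4),T[:3,2].round(3))
a=shot('top')[0];b=shot('side')[0]
cv2.imwrite('pics/p1.png',np.hstack([cv2.resize(a[130:290,230:390],(400,400)),cv2.resize(b[180:340,200:360],(400,400))]))
E
```

```text
7.4 [-0.547  0.715  1.559  1.209  1.859 -0.773] 0.0583453838078566 19.903514336219814
[0.5934 0.0748 0.1652] [ 0.094  0.993 -0.075]
```

View pics/p1.png

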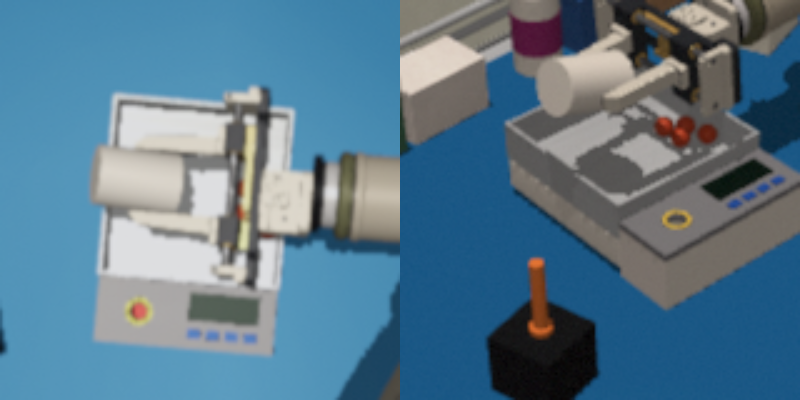

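The side crop shows all four balls in the pan, at (663,125), (685,125), (682,137) and (707,133). I'll right the beaker and take it back.

```bash
python3 - <<'E'
from h import *
C=np.array([.5936,.0733,0])
A=plan(cur(),pose(C+[0,0,.215],-.097,.6),9)
B=plan(A,pose(C+[0,0,.225],-.097,-.35),9)
D=plan(B,pose([.5275,-.255,.225],-.45,-.35),12)
plan(D,pose([.5275,-.255,.070],-.45,-.35),6)
E
```

```text
9 x [[21.6, -0.0, -1.9], [-0.0, -0.1, 0.0]] -> grasp [0.5933 0.0732 0.2141] want [0.5936 0.0733 0.215 ] rot err 0.005 minTCPz 0.199
9 x [[17.7, 0.0, -0.3], [-0.0, -0.105, 0.0]] -> grasp [0.5933 0.0731 0.2248] want [0.5936 0.0733 0.225 ] rot err 0.0029 minTCPz 0.362
12 x [[-26.3, 3.4, 9.6], [0.01, -0.0, 0.028]] -> grasp [ 0.528  -0.255   0.2245] want [ 0.5275 -0.255   0.225 ] rot err 0.0019 minTCPz 0.381
6 x [[8.8, -0.1, 24.2], [0.0, -0.0, -0.0]] -> grasp [ 0.5276 -0.2549  0.07  ] want [ 0.5275 -0.255   0.07  ] rot err 0.0019 minTCPz 0.227
```

Call:
apply_moves(series=[[[21.6,0,-1.9],[0,-0.1,0]],[[21.6,0,-1.9],[0,-0.1,0]],[[21.6,0,-1.9],[0,-0.1,0]],[[21.6,0,-1.9],[0,-0.1,0]],[[21.6,0,-1.9],[0,-0.1,0]],[[21.6,0,-1.9],[0,-0.1,0]],[[21.6,0,-1.9],[0,-0.1,0]],[[21.6,0,-1.9],[0,-0.1,0]],[[21.6,0,-1.9],[0,-0.1,0]]])

```text
t: 8.25
tool_pos: [0.5845, -0.0201, 0.3539]
orientation: [-1.984, -1.803, -0.605]
force: [-0.6, 0.8, -1.5]
opening: 0.0585
gripper_force: 19.9
```

Call:
apply_moves(series=[[[17.7,0,-0.3],[0,-0.105,0]],[[17.7,0,-0.3],[0,-0.105,0]],[[17.7,0,-0.3],[0,-0.105,0]],[[17.7,0,-0.3],[0,-0.105,0]],[[17.7,0,-0.3],[0,-0.105,0]],[[17.7,0,-0.3],[0,-0.105,0]],[[17.7,0,-0.3],[0,-0.105,0]],[[17.7,0,-0.3],[0,-0.105,0]],[[17.7,0,-0.3],[0,-0.105,0]]])

```text
t: 9.0
tool_pos: [0.5988, 0.131, 0.3828]
orientation: [2.13, 1.937, -0.379]
force: [0.1, 0.2, -1.3]
opening: 0.0587
gripper_force: 19.9
```

Call:
apply_moves(series=[[[-26.3,3.4,9.6],[0.01,0,0.028]],[[-26.3,3.4,9.6],[0.01,0,0.028]],[[-26.3,3.4,9.6],[0.01,0,0.028]],[[-26.3,3.4,9.6],[0.01,0,0.028]],[[-26.3,3.4,9.6],[0.01,0,0.028]],[[-26.3,3.4,9.6],[0.01,0,0.028]],[[-26.3,3.4,9.6],[0.01,0,0.028]],[[-26.3,3.4,9.6],[0.01,0,0.028]],[[-26.3,3.4,9.6],[0.01,0,0.028]],[[-26.3,3.4,9.6],[0.01,0,0.028]],[[-26.3,3.4,9.6],[0.01,0,0.028]],[[-26.3,3.4,9.6],[0.01,0,0.028]]])

```text
t: 10.0
tool_pos: [0.5522, -0.2048, 0.3811]
orientation: [2.48, 1.551, -0.436]
force: [0.5, 0.1, -0.3]
opening: 0.0584
gripper_force: 19.9
```

```bash
python3 - <<'E'
from h import *
s=robot.read_state();print(s['t'],s['q'].round(3),s['opening'],s['gripper_force'])
plan(cur(),pose([.5275,-.255,.072],-.45,-.35),7)
im,d,W,K,E=shot('wrist')
# beaker rim plane check: white points near the rim in tool-independent world coordinates
m=(np.hypot(W[...,0]-.5275,W[...,1]+.255)<.05)&(W[...,2]>.235)&(W[...,2]<.27)
p=W[m];print(len(p),p.mean(0).round(4))
c=p.mean(0);u,sv,vt=np.linalg.svd(p-c);print(sv,vt[2])
E
```

```text
10.0 [-0.332  0.145  1.536 -0.347  1.508  0.151] 0.058405194411378536 19.913504627784278
7 x [[7.6, -0.1, 20.4], [-0.0, -0.0, -0.0]] -> grasp [ 0.5272 -0.2547  0.0717] want [ 0.5275 -0.255   0.072 ] rot err 0.0033 minTCPz 0.229
9819 [ 0.5312 -0.2475  0.2453]
[2.47868493 1.70704537 0.64330437] [0.01372063 0.02869909 0.99949393]
```

Call:
apply_moves(series=[[[7.6,-0.1,20.4],[0,0,0]],[[7.6,-0.1,20.4],[0,0,0]],[[7.6,-0.1,20.4],[0,0,0]],[[7.6,-0.1,20.4],[0,0,0]],[[7.6,-0.1,20.4],[0,0,0]],[[7.6,-0.1,20.4],[0,0,0]],[[7.6,-0.1,20.4],[0,0,0]],[[0,0,0],[0,0,0]],[[0,0,0],[0,0,0]]])

```text
t: 10.8
tool_pos: [0.552, -0.2019, 0.2275]
orientation: [2.479, 1.555, -0.44]
force: [-0.2, -1.0, -0.1]
opening: 0.0587
gripper_force: 19.9
```

Call:
apply_moves(series=[[[0.6,0,1.8],[0,0,0]],[[0.6,0,1.8],[0,0,0]],[[0.6,0,1.8],[0,0,0]],[[0.6,0,1.7],[0,0,0]],[[0,0,0],[0,0,0]],[[0,0,0],[0,0,0]]])

```text
t: 11.3
tool_pos: [0.5528, -0.2025, 0.2216]
orientation: [2.478, 1.552, -0.436]
force: [0.5, -1.2, -0.4]
opening: 0.0584
gripper_force: 19.9
```

```bash
python3 - <<'E'
from h import *
s=robot.read_state();print(s['t'],s['opening'],s['gripper_force'],s['force'].round(2))
T=cur();print((T[:3,3]+.167*T[:3,2]).round(4))
E
```

```text
11.3 0.058416358979361246 19.913726639106244 [ 0.49 -1.22 -0.38]
[ 0.528  -0.254   0.0646]
```

Call:
apply_moves(series=[[[0.2,0,0.6],[0,0,0]],[[0.2,0,0.6],[0,0,0]],[[0.2,0,0.6],[0,0,0]],[[0,0,0],[0,0,0]],[[0,0,0],[0,0,0]]])

```text
t: 11.72
tool_pos: [0.5527, -0.2025, 0.2193]
orientation: [2.478, 1.553, -0.436]
force: [-0.3, 0.4, -0.9]
opening: 0.0587
gripper_force: 19.9
```

Call:
apply_moves(series=[[[0.2,0,0.6],[0,0,0]],[[0.2,0,0.6],[0,0,0]],[[0,0,0],[0,0,0]],[[0,0,0],[0,0,0]]])

```text
t: 12.05
tool_pos: [0.5528, -0.2026, 0.2189]
orientation: [2.478, 1.552, -0.436]
force: [-1.7, 1.0, 5.2]
opening: 0.0582
gripper_force: 19.9
```

Call:
apply_moves(series=[[[0,0,0],[0,0,0]],[[0,0,0],[0,0,0]],[[0,0,0],[0,0,0]],[[0,0,0],[0,0,0]],[[0,0,0],[0,0,0]]], claw=1)

```text
t: 12.47
tool_pos: [0.5526, -0.2025, 0.218]
orientation: [2.478, 1.552, -0.436]
force: [0.4, -0.3, 0.5]
opening: 0.087
gripper_force: 0.0
```

Call:
apply_moves(series=[[[-3.8,0,-10.2],[0,0,0]],[[-7.6,0,-20.4],[0,0,0]],[[-7.6,0,-20.4],[0,0,0]],[[-7.6,0,-20.4],[0,0,0]],[[-7.6,0,-20.4],[0,0,0]],[[-7.6,0,-20.4],[0,0,0]],[[-7.6,0,-20.4],[0,0,0]]])

```text
t: 13.05
tool_pos: [0.552, -0.2034, 0.3617]
orientation: [2.478, 1.552, -0.435]
force: [0.7, 0.3, 0.2]
opening: 0.0929
gripper_force: 0.0
```

```bash
python3 - <<'E'
from h import *
s=robot.read_state();print(s['t'],s['opening'])
im,d,W,K,E=shot('wrist')
m=(np.hypot(W[...,0]-.5275,W[...,1]+.255)<.05)&(W[...,2]>.077)&(W[...,2]<.095)
p=W[m];print(len(p),cv2.minEnclosingCircle(p[:,:2].astype(np.float32)*1000),np.percentile(p[:,2],[5,50,95]))
# stylus approach
T=cur()
n=16
A=plan(T,pose([.4485,.2935,.24],.45,0),24)
E
```

```text
13.05 0.09292928293054899
2244 ((531.3517456054688, -253.52854919433594), 30.17425537109375) [0.07819608 0.08797122 0.09016552]
24 x [[20.8, -5.0, -5.4], [-0.006, 0.014, -0.037]] -> grasp [0.4497 0.2945 0.2417] want [0.4485 0.2935 0.24  ] rot err 0.0103 minTCPz 0.36
```

Call:
apply_moves(series=[[[20.8,-5,-5.4],[-0.006,0.014,-0.037]],[[20.8,-5,-5.4],[-0.006,0.014,-0.037]],[[20.8,-5,-5.4],[-0.006,0.014,-0.037]],[[20.8,-5,-5.4],[-0.006,0.014,-0.037]],[[20.8,-5,-5.4],[-0.006,0.014,-0.037]],[[20.8,-5,-5.4],[-0.006,0.014,-0.037]],[[20.8,-5,-5.4],[-0.006,0.014,-0.037]],[[20.8,-5,-5.4],[-0.006,0.014,-0.037]],[[20.8,-5,-5.4],[-0.006,0.014,-0.037]],[[20.8,-5,-5.4],[-0.006,0.014,-0.037]],[[20.8,-5,-5.4],[-0.006,0.014,-0.037]],[[20.8,-5,-5.4],[-0.006,0.014,-0.037]]])

```text
t: 14.1
tool_pos: [0.5567, 0.0598, 0.3582]
orientation: [2.152, 2.155, -0.228]
force: [0.3, 0.7, 0.5]
opening: 0.0929
gripper_force: 0.0
```

Call:
apply_moves(series=[[[20.8,-5,-5.4],[-0.006,0.014,-0.037]],[[20.8,-5,-5.4],[-0.006,0.014,-0.037]],[[20.8,-5,-5.4],[-0.006,0.014,-0.037]],[[20.8,-5,-5.4],[-0.006,0.014,-0.037]],[[20.8,-5,-5.4],[-0.006,0.014,-0.037]],[[20.8,-5,-5.4],[-0.006,0.014,-0.037]],[[20.8,-5,-5.4],[-0.006,0.014,-0.037]],[[20.8,-5,-5.4],[-0.006,0.014,-0.037]],[[20.8,-5,-5.4],[-0.006,0.014,-0.037]],[[20.8,-5,-5.4],[-0.006,0.014,-0.037]],[[20.8,-5,-5.4],[-0.006,0.014,-0.037]],[[20.8,-5,-5.4],[-0.006,0.014,-0.037]]])

```text
t: 15.1
tool_pos: [0.4491, 0.2945, 0.4041]
orientation: [-1.667, -2.645, -0.006]
force: [0.7, 0.0, -0.1]
opening: 0.0928
gripper_force: 0.0
```

```bash
python3 - <<'E'
from h import *
s=robot.read_state();print(s['t'],s['q'].round(3))
T=cur();print((T[:3,3]+.167*T[:3,2]).round(4),T[:3,2].round(3))
im,d,W,K,E=shot('wrist','pics/w2.png')
hsv=cv2.cvtColor(im,cv2.COLOR_BGR2HSV)
o=(hsv[...,0]<18)&(hsv[...,1]>150)&(hsv[...,2]>80)&(np.hypot(W[...,0]-.4485,W[...,1]-.2935)<.03)
z=W[...,2]
for a,b in((.066,.075),(.08,.1),(.1,.12),(.12,.14),(.142,.15)):
    p=W[o&(z>a)&(z<b)]
    if len(p)>3: print(a,len(p),np.median(p,0).round(4),[round(float(q),4) for q in cv2.minEnclosingCircle(p[:,:2].astype(np.float32))[0]])
v,u=np.nonzero(o);print('px',u.min(),u.max(),v.min(),v.max())
im,d,W,K,E=shot('top');hsv=cv2.cvtColor(im,cv2.COLOR_BGR2HSV)
m=np.zeros(im.shape[:2],bool);m[240:270,270:302]=1
y=m&(hsv[...,0]>18)&(hsv[...,0]<38)&(hsv[...,1]>90)
v,u=np.nonzero(y);(cu,cv),r=cv2.minEnclosingCircle(np.c_[u,v].astype(np.float32))
r3=np.array([(cu-K[2])/K[0],(cv-K[3])/K[1],1])@E[:3,:3];c=-E[:3,3]@E[:3,:3];print('ring',len(u),cu,cv,r,(c+r3*(.07-c[2])/r3[2]).round(4))
E
```

```text
15.1 [ 0.48  -0.038  1.663  0.015  1.521  0.033]
[0.4473 0.2963 0.2371] [-0.011  0.011 -1.   ]
0.066 313 [0.4457 0.2995 0.0721] [0.4527, 0.2863]
0.08 90 [0.4448 0.3011 0.0914] [0.4468, 0.2971]
0.1 110 [0.4445 0.3011 0.1105] [0.4467, 0.2975]
0.12 138 [0.445 0.301 0.131] [0.4469, 0.2971]
0.142 345 [0.4474 0.296  0.1462] [0.4477, 0.2952]
px 278 390 219 449
ring 36 284.6052551269531 253.86842346191406 4.884491443634033 [0.4668 0.0972 0.07  ]
```

View pics/w2.png

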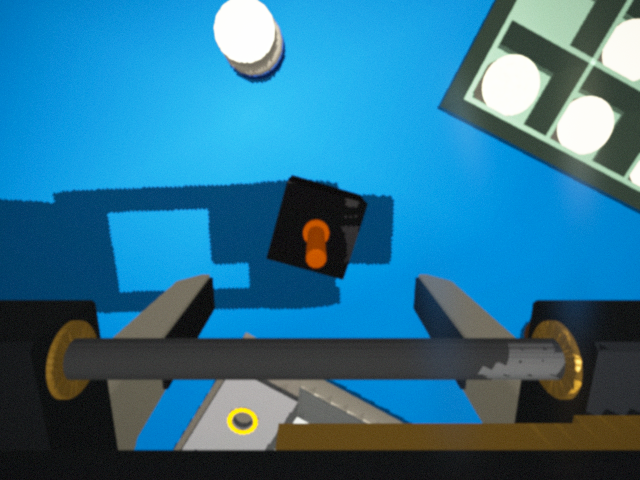

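The wrist view shows the stylus top at (315,257), centred between the fingers, with its flange at (316,233). The yellow ring is at (242,421).

```bash
python3 - <<'E'
from h import *
im,d,W,K,E=load('wrist');hsv=cv2.cvtColor(im,cv2.COLOR_BGR2HSV)
m=np.zeros(im.shape[:2],bool);m[395:445,215:275]=1
y=m&(hsv[...,0]>20)&(hsv[...,0]<38)&(hsv[...,1]>150)
v,u=np.nonzero(y);e=cv2.fitEllipse(cv2.convexHull(np.c_[u,v].astype(np.int32)));cu,cv_=e[0]
r=np.array([(cu-K[2])/K[0],(cv_-K[3])/K[1],1])@E[:3,:3];c=-E[:3,3]@E[:3,:3];print('ring',len(u),e,(c+r*(.07-c[2])/r[2]).round(4),'depth med',np.nanmedian(W[y],0).round(4))
A=plan(cur(),pose([.4478,.2950,.16],.45,0),4)
plan(A,pose([.4478,.2950,.114],.45,0),3)
E
```

```text
ring 327 ((242.14810180664062, 420.46124267578125), (25.62290382385254, 30.214290618896484), 96.30028533935547) [0.4652 0.0984 0.07  ] depth med [0.4652 0.0994 0.0714]
4 x [[-0.3, -0.2, 19.5], [-0.001, -0.004, -0.001]] -> grasp [0.448  0.2948 0.1602] want [0.4478 0.295  0.16  ] rot err 0.002 minTCPz 0.327
3 x [[0.1, -0.0, 15.4], [0.0, 0.0, 0.001]] -> grasp [0.4479 0.2951 0.114 ] want [0.4478 0.295  0.114 ] rot err 0.0016 minTCPz 0.281
```

Call:
apply_moves(series=[[[-0.3,-0.2,19.5],[-0.001,-0.004,-0.001]],[[-0.3,-0.2,19.5],[-0.001,-0.004,-0.001]],[[-0.3,-0.2,19.5],[-0.001,-0.004,-0.001]],[[-0.3,-0.2,19.5],[-0.001,-0.004,-0.001]],[[0.1,0,15.4],[0,0,0.001]],[[0.1,0,15.4],[0,0,0.001]],[[0.1,0,15.4],[0,0,0.001]],[[0,0,0],[0,0,0]],[[0,0,0],[0,0,0]]])

```text
t: 15.95
tool_pos: [0.4488, 0.2921, 0.2786]
orientation: [1.678, 2.656, -0.007]
force: [0.4, 0.5, 0.3]
opening: 0.0928
gripper_force: 0.0
```

Call:
apply_moves(series=[[[0,0,0],[0,0,0]],[[0,0,0],[0,0,0]],[[0,0,0],[0,0,0]],[[0,0,0],[0,0,0]],[[0,0,0],[0,0,0]],[[0,0,0],[0,0,0]],[[0,0,0],[0,0,0]],[[0,0,0],[0,0,0]],[[0,0,0],[0,0,0]],[[0,0,0],[0,0,0]],[[0,0,0],[0,0,0]],[[0,0,0],[0,0,0]]], claw=0, newtons=30)

```text
t: 16.95
tool_pos: [0.4489, 0.2928, 0.2792]
orientation: [1.676, 2.656, -0.004]
force: [-0.4, -0.2, -0.1]
opening: 0.0175
gripper_force: 0.0
```

```bash
python3 - <<'E'
from h import *
s=robot.read_state();print(s['t'],s['opening'],s['gripper_force'],s['force'].round(2))
T=cur();print((T[:3,3]+.167*T[:3,2]).round(4),T[:3,2].round(4))
A=plan(T,pose([.4478,.2950,.225],.45,0),6)
E
```

```text
16.95 0.017531644628546436 0.0 [-0.36 -0.18 -0.1 ]
[0.4488 0.2924 0.1122] [-7.0e-04 -2.6e-03 -1.0e+00]
6 x [[0.4, -0.0, -18.8], [-0.0, 0.0, -0.001]] -> grasp [0.4478 0.2948 0.225 ] want [0.4478 0.295  0.225 ] rot err 0.0028 minTCPz 0.298
```

Call:
apply_moves(series=[[[0,0,0],[0,0,0]],[[0,0,0],[0,0,0]],[[0,0,0],[0,0,0]],[[0,0,0],[0,0,0]],[[0,0,0],[0,0,0]]], newtons=40)

```text
t: 17.37
tool_pos: [0.4489, 0.2928, 0.2792]
orientation: [1.676, 2.656, -0.004]
force: [-0.1, 0.6, 0.5]
opening: 0.0135
gripper_force: 40.0
```

Call:
apply_moves(series=[[[0,0,-8],[0,0,0]],[[0.2,0,-18],[0,0,0]],[[0.2,0,-18],[0,0,0]],[[0.2,0,-18],[0,0,0]],[[0.2,0,-18],[0,0,0]],[[0.2,0,-18],[0,0,0]],[[0,0,-12],[0,0,0]],[[0,0,0],[0,0,0]],[[0,0,0],[0,0,0]]])

```text
t: 18.12
tool_pos: [0.4487, 0.2941, 0.3898]
orientation: [1.676, 2.655, -0.002]
force: [0.1, -0.5, -0.3]
opening: 0.0133
gripper_force: 40.0
```

```bash
python3 - <<'E'
from h import *
s=robot.read_state();print(s['t'],s['opening'],s['gripper_force'],s['force'].round(2))
T=cur();g=T[:3,3]+.167*T[:3,2];print(g.round(4),T[:3,2].round(4))
for n,f in(('side',None),('wrist',None)):
    im,d,W,K,E=shot(n);hsv=cv2.cvtColor(im,cv2.COLOR_BGR2HSV)
    near=np.hypot(W[...,0]-g[0],W[...,1]-g[1])<.03
    for a,b in((-.108,-.09),(-.09,-.07),(-.07,-.055),(-.049,-.045),(-.042,-.02),(-.02,0)):
        q=near&(W[...,2]-g[2]>a)&(W[...,2]-g[2]<b)
        p=W[q]
        if len(p)>3: print(n,a,len(p),np.median(p,0).round(4),p[:,2].min().round(4))
    if n=='side':
        h=E[:3,:3]@g+E[:3,3];u,v=int(h[0]/h[2]*K[0]+K[2]),int(h[1]/h[2]*K[1]+K[3]);print(u,v)
        c1=cv2.resize(im[max(0,v-60):v+100,u-80:u+80],(400,400),interpolation=2)
    else: c1=np.hstack([c1,cv2.resize(im[160:480,160:480],(400,400))])
cv2.imwrite('pics/s2.png',c1)
E
```

```text
18.1167 0.013256032138503814 39.999960064888 [ 0.08 -0.53 -0.35]
[0.4488 0.2937 0.2228] [ 7.0e-04 -1.9e-03 -1.0e+00]
side -0.108 17 [0.4475 0.2977 0.1226] 0.1151
side -0.09 24 [0.4485 0.2967 0.1424] 0.1335
side -0.07 16 [0.4477 0.2985 0.1608] 0.1535
side -0.049 11 [0.4416 0.3002 0.1757] 0.1741
side -0.042 52 [0.4458 0.2994 0.1898] 0.1811
side -0.02 137 [0.4466 0.301  0.2141] 0.2033
252 256
wrist -0.108 74 [0.4454 0.2947 0.1241] 0.1149
wrist -0.09 71 [0.4455 0.295  0.1415] 0.1329
wrist -0.049 85 [0.4422 0.3014 0.1759] 0.1741
wrist -0.042 440 [0.4442 0.2978 0.1932] 0.1808
wrist -0.02 1618 [0.4443 0.2979 0.2144] 0.2028
```

View pics/s2.png

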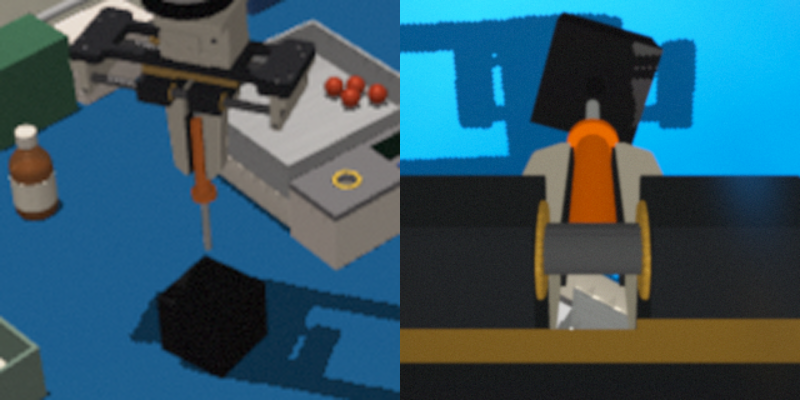

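The side and wrist crops show the stylus held straight between the fingers, its tip clear of the stand, with the four balls still in the pan. I'll move over the hole.

```bash
python3 - <<'E'
from h import *
im,d,W,K,E=load('side');hsv=cv2.cvtColor(im,cv2.COLOR_BGR2HSV)
y=(hsv[...,0]>20)&(hsv[...,0]<38)&(hsv[...,1]>110)&(W[...,2]>.06)&(W[...,2]<.08)&(np.hypot(W[...,0]-.466,W[...,1]-.097)<.03)
v,u=np.nonzero(y);e=cv2.fitEllipse(cv2.convexHull(np.c_[u,v].astype(np.int32)))
r=np.array([(e[0][0]-K[2])/K[0],(e[0][1]-K[3])/K[1],1])@E[:3,:3];c=-E[:3,3]@E[:3,:3];print('ring side',len(u),e,(c+r*(.07-c[2])/r[2]).round(4))
T=cur();T1=T.copy();T1[:3,3]+=[.0172,-.1955,-.022]
plan(T,T1,9)
E
```

```text
ring side 35 ((310.3352966308594, 267.41998291015625), (7.097988605499268, 11.214008331298828), 94.17623901367188) [0.4675 0.0971 0.07  ]
9 x [[-20.4, -7.6, 2.5], [-0.0, 0.0, 0.0]] -> grasp [0.465 0.098 0.199] want [0.4651 0.0978 0.1989] rot err 0.0 minTCPz 0.366
```

Call:
apply_moves(series=[[[-20.4,-7.6,2.5],[0,0,0]],[[-20.4,-7.6,2.5],[0,0,0]],[[-20.4,-7.6,2.5],[0,0,0]],[[-20.4,-7.6,2.5],[0,0,0]],[[-20.4,-7.6,2.5],[0,0,0]],[[-20.4,-7.6,2.5],[0,0,0]],[[-20.4,-7.6,2.5],[0,0,0]],[[-20.4,-7.6,2.5],[0,0,0]],[[-20.4,-7.6,2.5],[0,0,0]],[[0,0,0],[0,0,0]],[[0,0,0],[0,0,0]]])

```text
t: 19.13
tool_pos: [0.4654, 0.098, 0.3657]
orientation: [-1.679, -2.654, 0.006]
force: [0.2, 0.4, -1.2]
opening: 0.0134
gripper_force: 40.0
```

```bash
python3 - <<'E'
from h import *
s=robot.read_state();print(s['t'],s['opening'],s['gripper_force'],s['force'].round(2))
T=cur();g=T[:3,3]+.167*T[:3,2];print(g.round(4),T[:3,2].round(4))
def pr(K,E,p):
    h=E[:3,:3]@np.array(p)+E[:3,3];return np.array([h[0]/h[2]*K[0]+K[2],h[1]/h[2]*K[1]+K[3]])
crops=[]
for n in('side','wrist'):
    im,d,W,K,E=shot(n);hsv=cv2.cvtColor(im,cv2.COLOR_BGR2HSV)
    dist=np.hypot(W[...,0]-g[0],W[...,1]-g[1])
    for a,b in((.097,.107),(.107,.12),(.12,.135),(.16,.18)):
        p=W[(dist<.012)&(W[...,2]>a)&(W[...,2]<b)]
        if len(p)>3: print(n,a,len(p),np.median(p,0).round(4))
    y=(hsv[...,0]>20)&(hsv[...,0]<38)&(hsv[...,1]>110)&(abs(W[...,2]-.07)<.01)&(dist<.03)
    v,u=np.nonzero(y);e=cv2.fitEllipse(cv2.convexHull(np.c_[u,v].astype(np.int32)))
    r=np.array([(e[0][0]-K[2])/K[0],(e[0][1]-K[3])/K[1],1])@E[:3,:3];c=-E[:3,3]@E[:3,:3];print('ring',n,len(u),e[0],(c+r*(.07-c[2])/r[2]).round(4),'cam',c.round(3))
    u,v=map(int,pr(K,E,[.466,.0977,.08]));q=40 if n=='side' else 90
    v=min(v,480-q);crops.append(cv2.resize(im[v-q:v+q,u-q:u+q],(400,400),interpolation=2))
cv2.imwrite('pics/ins.png',np.hstack(crops))
E
```

```text
19.1333 0.013386374939948233 39.99981880187988 [ 0.18  0.44 -1.17]
[0.4649 0.0975 0.1987] [-0.0032 -0.0027 -1.    ]
side 0.097 10 [0.4641 0.1011 0.1017]
side 0.107 12 [0.4647 0.1015 0.1147]
side 0.12 15 [0.4646 0.1015 0.1291]
side 0.16 39 [0.4627 0.1038 0.1691]
ring side 30 (310.3515930175781, 267.4052429199219) [0.4675 0.097  0.07  ] cam [-0.349  0.956  1.004]
wrist 0.097 41 [0.4627 0.1004 0.1015]
wrist 0.107 57 [0.4627 0.1005 0.1134]
wrist 0.12 35 [0.4627 0.1007 0.123 ]
wrist 0.16 379 [0.4618 0.1034 0.1709]
ring wrist 570 (314.54278564453125, 238.41473388671875) [0.4659 0.0959 0.07  ] cam [0.435 0.162 0.346]
```

View pics/ins.png

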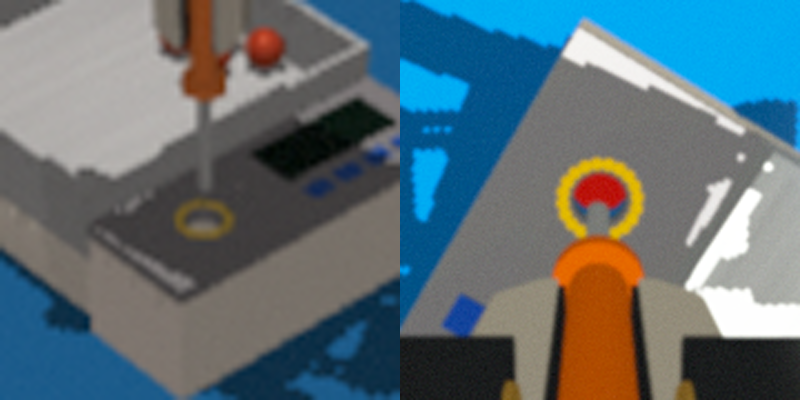

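The side crop shows the tip just above the ring at (204,218). In the wrist crop the rod is within the ring around (600,200), off by about 2 mm, so I'll shift it and descend.

Call:
apply_moves(series=[[[-1.9,0.6,0],[0,0,0]],[[0,0,0],[0,0,0]],[[0,0,8],[0,0,0]],[[0,0,8],[0,0,0]],[[0,0,8],[0,0,0]],[[0,0,8],[0,0,0]],[[0,0,6],[0,0,0]],[[0,0,4],[0,0,0]],[[0,0,2],[0,0,0]],[[0,0,0],[0,0,0]],[[0,0,0],[0,0,0]]])

```text
t: 20.15
tool_pos: [0.4672, 0.0972, 0.3233]
orientation: [1.677, 2.656, -0.004]
force: [0.2, 0.4, -0.4]
opening: 0.0132
gripper_force: 40.0
```

Call:
apply_moves(series=[[[0,0,1],[0,0,0]],[[0,0,1],[0,0,0]],[[0,0,1],[0,0,0]],[[0,0,1],[0,0,0]],[[0,0,0],[0,0,0]],[[0,0,0],[0,0,0]]])

```text
t: 20.65
tool_pos: [0.4671, 0.0972, 0.3191]
orientation: [1.677, 2.656, -0.004]
force: [-0.5, -0.9, 0.3]
opening: 0.0133
gripper_force: 40.0
```

Call:
apply_moves(series=[[[0,0,1],[0,0,0]],[[0,0,1],[0,0,0]],[[0,0,0],[0,0,0]],[[0,0,0],[0,0,0]]], newtons=50)

```text
t: 20.98
tool_pos: [0.467, 0.0972, 0.3171]
orientation: [1.677, 2.656, -0.004]
force: [-0.3, 0.3, 0.2]
opening: 0.0134
gripper_force: 50.0
```

Call:
apply_moves(series=[[[0,0,1],[0,0,0]],[[0,0,1],[0,0,0]],[[0,0,1],[0,0,0]],[[0,0,0],[0,0,0]],[[0,0,0],[0,0,0]]])

```text
t: 21.4
tool_pos: [0.4672, 0.0972, 0.3144]
orientation: [1.676, 2.656, -0.004]
force: [0.1, -1.0, 2.0]
opening: 0.013
gripper_force: 50.0
```

Call:
apply_moves(series=[[[0,0,1],[0,0,0]],[[0,0,1],[0,0,0]],[[0,0,0],[0,0,0]],[[0,0,0],[0,0,0]]])

```text
t: 21.73
tool_pos: [0.4672, 0.0972, 0.3124]
orientation: [1.676, 2.656, -0.004]
force: [-0.2, -0.8, 4.6]
opening: 0.0133
gripper_force: 50.0
```

Call:
apply_moves(series=[[[0,0,1],[0,0,0]],[[0,0,0.8],[0,0,0]],[[0,0,0],[0,0,0]],[[0,0,0],[0,0,0]]])

```text
t: 22.07
tool_pos: [0.4673, 0.0972, 0.3109]
orientation: [1.676, 2.655, -0.003]
force: [-0.6, 0.2, 8.1]
opening: 0.0132
gripper_force: 50.0
```

Call:
apply_moves(series=[[[0,0,0.5],[0,0,0]],[[0,0,0],[0,0,0]],[[0,0,0],[0,0,0]]])

```text
t: 22.32
tool_pos: [0.4673, 0.0972, 0.3108]
orientation: [1.676, 2.655, -0.003]
force: [-1.7, 0.1, 9.9]
opening: 0.0134
gripper_force: 50.0
```

Call:
apply_moves(series=[[[0,0,0.7],[0,0,0]],[[0,0,0],[0,0,0]],[[0,0,0],[0,0,0]],[[0,0,0],[0,0,0]],[[0,0,0],[0,0,0]],[[0,0,0],[0,0,0]]])

```text
t: 22.82
tool_pos: [0.4674, 0.0972, 0.3107]
orientation: [1.676, 2.655, -0.003]
force: [-4.4, 0.1, 15.2]
opening: 0.0134
gripper_force: 50.0
```

```bash
python3 - <<'E'
from h import *
s=robot.read_state();print(s['t'],s['opening'],s['gripper_force'],s['force'].round(2),s['tool_pos'])
shot('top','pics/end.png')
im,d,W,K,E=load('top')
b=im[205:255,390:440];a=im[150:280,250:400]
cv2.imwrite('pics/endc.png',np.hstack([cv2.resize(a,(450,390)),cv2.resize(b,(340,390))]))
E
```

```text
22.8167 0.013444114267835938 50.018935203552246 [-4.4   0.05 15.25] [0.46743354 0.09720305 0.31067922]
```

View pics/endc.png

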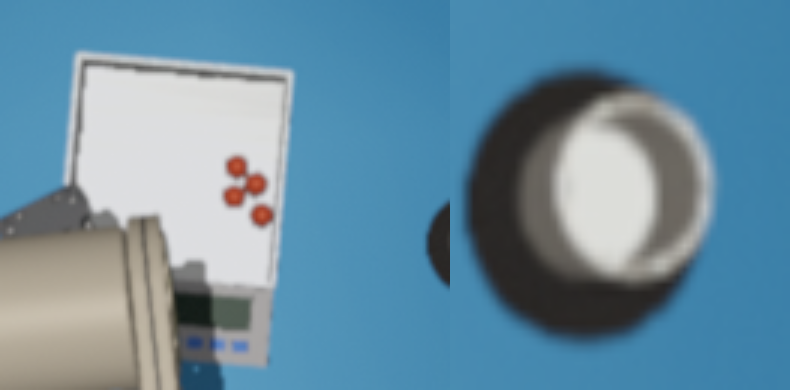

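The final view shows four balls in the pan, at (237,167), (256,184), (234,196) and (262,215). The empty beaker stands upright on the coaster, and the button is on its hard stop at 15 N.

```bash
python3 -c "
from plant import robot
print(robot.close_job())"
```

```text
the job is handed in; nothing more can be done
None
```

I handed the job in at about 23 s: all four pills are in the pan, the empty beaker stands upright on its coaster, and the gripped stylus holds the button on its hard stop at about 15 N; the verdict was not shown to me.

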